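Re-rack the pigment jars in reverse order

ROBOT

A 6-joint arm with a two-finger parallel gripper is mounted at the origin on the work surface; the furniture and walls round the work are solid. World frame = base frame: x ahead of the robot, y to its left, z up, the work surface at z = 0. Lengths are in m, angles in degrees, forces in N, time in s.
With the tool pointing down it reaches from about 0.375 to 0.9 m from the base axis. Payload 3.1 kg.
Tool frame: the origin (TCP) lies at the very end of the fingers, on their centre line; the grasp point (between the pads) lies 19 mm behind it (grasp_offset is the distance from the TCP to the grasp point, in m); z points along the fingers, y is the direction in which the jaws open and shut (so a half turn about z gives the same grasp; the last joint's range is limited). The gripper opens to 87 mm and grips with 3 to 60 N. Pads are 19 mm wide; open, the fingers measure 117 mm over their backs; the gripper's body (75 mm by 190 mm) begins 51 mm behind the grasp point.
Start: joints at [-79.842, 30.224, 82.088, -0, 67.689, -10.227], TCP at [0.218, -0.586, 0.223] pointing down, gripper open.
Joint ranges: [-176.69, 176.69], [-43.24, 126.21], [12.49, 139.97], [-82, 262], [0, 151.66], [-163.58, 163.58]. Speed limits (degrees/s): [159.86, 159.86, 180, 180, 180, 180].

INTERFACE

Orientations are given as a 3x3 rotation matrix whose columns are the frame's x, y, z axes.
In Python, from rig import * gives the robot as it stands. The module is installed in compiled form; this text tells all that it offers.
- The arm moves only by the tool play_rows, never from a script. Its argument "plan" is a list that holds one entry, the list of rows, each a list of 7 numbers: the shift along the world's x, y, z each as a share of 5 cm, from -1 to 1, then the turn, a rotation vector about the world's x, y, z each as a share of pi rad, from -1 to 1, then the gripper's target within -1 to 1 (fully open at 1, half-way at 0, shut at -1). A call has 1 to 12 rows; each row shifts and turns the commanded pose from where the row before left it; what a row does not reach is not made up. A row lasts 1/10 s, in which the tool goes at most 50 mm and 8.59 degrees, less where a joint would pass 70% of its speed; a pose out of reach is approached as far as the arm can. A call with a number of a shift or a turn outside -1 to 1 is refused whole. A call with a gripper value outside its range is refused whole. The fingers move at their own pace and stop on an object; the grip force is fixed at half the most. Time passes only in rows, so rows that do not move let the fingers close. It gives the time, the measured TCP pose, the force and the opening at its end, in the units of the state.
- read_state(): the state, without advancing time (a new reading comes with each control period).
- capture(name): name is "scene" or "top" or "wrist"; returns the picture (420x560x3 uint8, red, green, blue); there is no depth.
- camera_params(name): a dict with "intrinsics" (3x3 intrinsics, pixels), "R" (3x3) and "t" (3): a world point X has camera coordinates R X + t; the wrist camera has in their place "mount" (4x4, takes a point from camera to tool coordinates, whose origin is the TCP and whose axes are the flange's). Camera axes: x right, y down, z forward; pixel columns grow to the right and rows downward; lengths in m; the calibration is good to about 2 mm. A picture is of the moment at which its call begins: read the wrist's pose just before it. camera_params takes no time and is no camera call.
- hand_in(): hands the job in, once; it reports no verdict.
The state is a dict: "time_s": time; "joint_positions": joint angles; "qvel": joint speeds; "tau": joint torques, N m; "position": TCP position; "tcp_rot": TCP orientation; "force": force on the tool from outside, world axes, zero at the start; "moment": the same for the moment, N m; "opening": opening from 0.0 (shut) to 1.0 (fully open).
Only numpy, scipy, OpenCV 4.12 (cv2) and the standard library are available. Lean on these libraries where they do the work, as an engineer would, in place of code of your own. Each camera call takes 0.05 s, during which the arm holds its last target. There are 200 camera calls.

TASK

Move the four capped pigment jars from the dark wooden rack into the empty light wooden rack so that they stand in reverse order: as you look from the robot, the jar that is leftmost in the dark rack goes into the rightmost compartment of the light one, the second from left becomes the second from right, and so on. Each jar must end upright on the floor of its own compartment, let go and at rest; the coloured clips on the dark rack only mark where each jar stood and stay there.

Things in the scene. Friction and masses are not known exactly. Their poses are not given: they have to be found in the camera images.
- old_rack: Dark wooden rack, fixed, 306 (y) x 80 (x) x 26 mm high. Origin: centre of its underside; x away from the robot, y left along the row (turned up to 0.12 rad). 4 compartments, 68 (y) x 62 (x) mm inside, centres at x = 0, y = +0.111, +0.037, -0.037, -0.111 m; floor at z = 0.012 m. Holds the jars at the start; coloured clips on its near rim.
- new_rack: Light wooden rack, fixed, 306 (y) x 80 (x) x 26 mm high. Origin: centre of its underside; x away from the robot, y left along the row (turned up to 0.12 rad). 4 compartments, 68 (y) x 62 (x) mm inside, centres at x = 0, y = +0.111, +0.037, -0.037, -0.111 m; floor at z = 0.012 m. Empty at the start, no clips.
- jar_yellow: Loose closed round jar with yellow-gold screw cap with a small green disc on its top, clear body with pink contents and a green and red label: 42 mm in diameter, 96 mm tall, 0.08 to 0.15 kg. Origin: centre of its underside; z up through the cap. Can be gripped across cap and upper body.
- jar_black: Loose closed round jar with black screw cap with a dark green disc on its top, clear body with a green and white label: 45 mm in diameter, 105 mm tall, 0.08 to 0.15 kg. Origin: centre of its underside; z up through the cap. Can be gripped across cap and upper body.
- jar_blue: Loose closed round jar with plain blue cap, clear or pale body with a blank paper label: 43 mm in diameter, 100 mm tall, 0.08 to 0.15 kg. Origin: centre of its underside; z up through the cap. Can be gripped across cap and upper body.
- jar_white: Loose closed round jar with plain white cap, clear or pale body with a blank paper label: 43 mm in diameter, 100 mm tall, 0.08 to 0.15 kg. Origin: centre of its underside; z up through the cap. Can be gripped across cap and upper body.
- clip_yellow: Small yellow plastic clip (14 x 36 mm seen from above, 3 mm high) fixed on the near rim of the dark rack, in front of the place where the yellow-capped jar stands at the start. It marks that place and stays there. Origin on the rim, at rack x = -0.0355, z = 0.026 m, and at the compartment's y; axes as the rack's.
- clip_black: Small black plastic clip (14 x 36 mm seen from above, 3 mm high) fixed on the near rim of the dark rack, in front of the place where the black-capped jar stands at the start. It marks that place and stays there. Origin on the rim, at rack x = -0.0355, z = 0.026 m, and at the compartment's y; axes as the rack's.
- clip_blue: Small blue plastic clip (14 x 36 mm seen from above, 3 mm high) fixed on the near rim of the dark rack, in front of the place where the blue-capped jar stands at the start. It marks that place and stays there. Origin on the rim, at rack x = -0.0355, z = 0.026 m, and at the compartment's y; axes as the rack's.
- clip_white: Small white plastic clip (14 x 36 mm seen from above, 3 mm high) fixed on the near rim of the dark rack, in front of the place where the white-capped jar stands at the start. It marks that place and stays there. Origin on the rim, at rack x = -0.0355, z = 0.026 m, and at the compartment's y; axes as the rack's.

How it is judged:
By the outcome, as a careful person would: the job done as asked, in the order asked, and still so for the second after the job is handed in, with the robot touching nothing.
It also fails if it takes over 93 s, if anything falls off the work surface, if the arm or the gripper's body presses on something with over 40 N, if the wrist force passes 120 N, or if a joint passes its speed limit or range.

## Working session

There is one attempt and no reset: what is moved stays moved. The work goes in short steps, Python scripts to look and compute and a tool call to move; the robot and the scene stay as the last step left them, time stands still between calls to the robot, and variables do not carry over. Pictures are saved under pics/ and viewed, about 12 in all and at most 16, crops included, and the job is handed in when it is done.

Besides the shell and the picture viewer there is one more tool, called after ">>>" by a JSON object that holds its "api" and its "payload", one argument or row to a line. play_rows: Moves the arm, as the interface text tells. Its arguments: {"type":"object","properties":{"plan":{"type":"array"}},"required":["plan"]}

```bash
mkdir -p pics; python3 - <<'E'
from rig import *
import cv2
for n in ["scene","top"]:
    cv2.imwrite(f"pics/{n}0.png",capture(n)[:,:,::-1]); print(n,camera_params(n))
print(camera_params("wrist")); s=read_state(); print(s["time_s"],s["position"],s["tcp_rot"],s["force"])
E
```

```text
scene {'intrinsics': array([[467.53427071,   0.        , 275.50241756],
       [  0.        , 467.53427071, 209.80048479],
       [  0.        ,   0.        ,   1.        ]]), 'R': array([[ 0.706256  , -0.70776622,  0.01641424],
       [-0.36411059, -0.38302219, -0.84895081],
       [ 0.60714573,  0.59360001, -0.5282169 ]]), 't': array([-0.46170777,  0.21285246,  0.61839173])}
top {'intrinsics': array([[412.96575891,   0.        , 277.15128781],
       [  0.        , 412.96575891, 213.36333272],
       [  0.        ,   0.        ,   1.        ]]), 'R': array([[ 0.00603639, -0.9998152 , -0.01825185],
       [-0.99805583, -0.0048915 , -0.06213398],
       [ 0.06203322,  0.01859143, -0.99790092]]), 't': array([-0.10874494,  0.52104935,  0.86331239])}
{'intrinsics': array([[290.78908038,   0.        , 281.61746799],
       [  0.        , 290.78908038, 209.55972833],
       [  0.        ,   0.        ,   1.        ]]), 'mount': array([[-4.28447381e-06, -9.54710316e-01, -2.97536908e-01,
         8.13106946e-02],
       [ 9.99999413e-01,  3.18228653e-04, -1.03550397e-03,
        -2.65200478e-04],
       [ 1.08329109e-03, -2.97536738e-01,  9.54709755e-01,
        -1.61806817e-01],
       [ 0.00000000e+00,  0.00000000e+00,  0.00000000e+00,
         1.00000000e+00]])}
0.1 [ 0.21762049 -0.58520081  0.22163852] [[ 9.37368783e-01  3.48338399e-01 -3.52620006e-04]
 [ 3.48338403e-01 -9.37366818e-01  1.95084567e-03]
 [ 3.49020165e-04 -1.95149292e-03 -9.99998035e-01]] [0.73274834 0.0117366  0.61340617]
```

View pics/scene0.png

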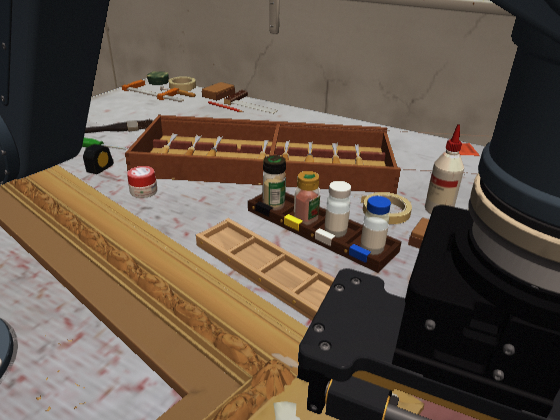

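View pics/top0.png

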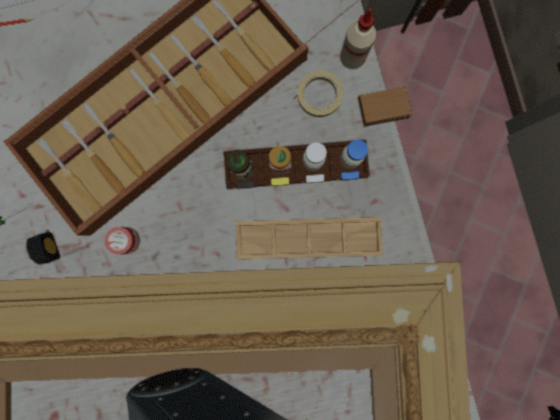

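Scene: dark rack holds, left to right, black (240,160), yellow (280,156), white (315,155) and blue (355,153) in the top view. The light rack is empty at about (236–382, 218–258). Next I'll measure them.

```bash
cat > h.py <<'E'
from rig import *
import numpy as np, cv2
def cast(n,uv,z):
    p=camera_params(n);R,t=p["R"],p["t"];c=-R.T@t
    d=R.T@np.linalg.inv(p["intrinsics"])@np.array([uv[0],uv[1],1.]);return c+d*(z-c[2])/d[2]
def blobs(hsv,lo,hi,roi,amin=15):
    m=cv2.inRange(hsv,np.array(lo),np.array(hi));k=np.zeros_like(m);x0,y0,x1,y1=roi;k[y0:y1,x0:x1]=m[y0:y1,x0:x1]
    n,l,s,c=cv2.connectedComponentsWithStats(k);return [(s[i,4],c[i],s[i,:4]) for i in range(1,n) if s[i,4]>=amin],k
E
python3 - <<'E'
from h import *
im=cv2.imread("pics/top0.png");h=cv2.cvtColor(im,cv2.COLOR_BGR2HSV)
np.set_printoptions(precision=4,suppress=True)
# light rack: wooden colour
_,k=blobs(h,(8,60,60),(28,255,255),(225,205,395,268))
k=cv2.morphologyEx(k,cv2.MORPH_CLOSE,np.ones((9,9)))
cs,_=cv2.findContours(k,cv2.RETR_EXTERNAL,cv2.CHAIN_APPROX_NONE);c=max(cs,key=cv2.contourArea)
b=cv2.boxPoints(cv2.minAreaRect(c));w=np.array([cast("top",q,.026) for q in b])
print("new",b,w,w.mean(0),np.linalg.norm(w-np.roll(w,1,0),axis=1))
_,k=blobs(h,(0,30,10),(15,255,95),(215,135,380,195))
cs,_=cv2.findContours(cv2.morphologyEx(k,cv2.MORPH_CLOSE,np.ones((9,9))),cv2.RETR_EXTERNAL,cv2.CHAIN_APPROX_NONE);c=max(cs,key=cv2.contourArea)
b=cv2.boxPoints(cv2.minAreaRect(c));w=np.array([cast("top",q,.026) for q in b])
print("old",b,w,w.mean(0),np.linalg.norm(w-np.roll(w,1,0),axis=1))
for nm,lo,hi,z,roi in [("clipY",(22,150,120),(34,255,255),.029,(265,170,295,190)),("clipW",(0,0,150),(180,60,255),.029,(300,170,330,188)),("clipB",(100,120,80),(130,255,255),.029,(335,168,365,185)),
 ("capW",(0,0,120),(180,80,255),.112,(300,138,332,168)),("capB",(100,120,80),(130,255,255),.112,(335,135,372,167)),("capY",(10,100,100),(30,255,255),.108,(265,140,295,170)),("discK",(40,40,15),(90,255,255),.117,(222,140,258,180))]:
    for a,c,s in blobs(h,lo,hi,roi)[0]: print(nm,a,c,s,cast("top",c,z))
cv2.imwrite("pics/top_z.png",cv2.resize(im[130:270,215:395],None,fx=4.4,fy=4.2,interpolation=cv2.INTER_CUBIC))
E
```

```text
new [[235.4256 221.0504]
 [380.8607 216.3965]
 [382.1105 255.4525]
 [236.6754 260.1064]] [[ 0.5043 -0.0184  0.026 ]
 [ 0.5157 -0.323   0.026 ]
 [ 0.4344 -0.3248  0.026 ]
 [ 0.4227 -0.0221  0.026 ]] [ 0.4693 -0.1721  0.026 ] [0.0818 0.3047 0.0813 0.303 ]
old [[222.7176 149.6876]
 [366.7053 139.0219]
 [369.573  177.7354]
 [225.5853 188.4011]] [[ 0.6561  0.0105  0.026 ]
 [ 0.6795 -0.2947  0.026 ]
 [ 0.597  -0.3001  0.026 ]
 [ 0.5733  0.0033  0.026 ]] [ 0.6265 -0.1453  0.026 ] [0.0831 0.3061 0.0827 0.3043]
clipW 94 [314.5532 178.1277] [307 175  16   7] [ 0.5954 -0.1843  0.029 ]
clipB 119 [349.7227 175.1765] [341 172  18   8] [ 0.6018 -0.258   0.029 ]
capW 507 [314.9724 149.6391] [300 138  32  29] [ 0.6378 -0.1791  0.112 ]
capB 314 [357.086  149.4459] [348 140  19  20] [ 0.6383 -0.2592  0.112 ]
capY 265 [278.7962 155.8679] [269 146  22  21] [ 0.6264 -0.1101  0.108 ]
discK 114 [237.5    161.4298] [230 154  15  14] [ 0.6137 -0.0319  0.117 ]
discK 18 [247.9444 173.0556] [245 168   7  10] [ 0.5915 -0.052   0.117 ]
```

View pics/top_z.png

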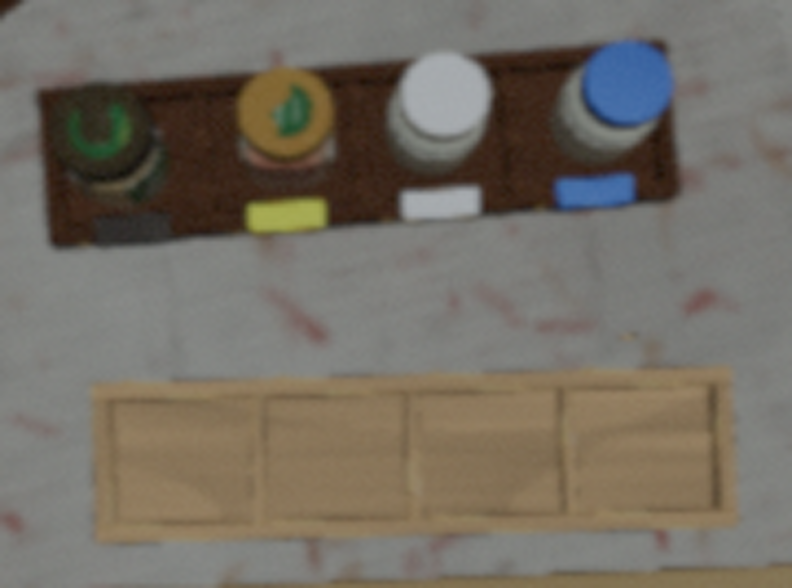

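Both racks come out at the stated size (about 305×81 mm): new rack centre (0.469,-0.172), yaw 0.039; old rack (0.627,-0.145), yaw 0.077. The cap positions agree with the compartment centres to a few mm. Black goes first.

>>> {"api": "play_rows", "payload": {
  "plan": [
    [[0.5, 0.69, 0, 0, 0, 0.045, 1], [0.5, 0.69, 0, 0, 0, 0.045, 1], [0.5, 0.69, 0, 0, 0, 0.045, 1], [0.5, 0.69, 0, 0, 0, 0.045, 1], [0.5, 0.69, 0, 0, 0, 0.045, 1], [0.5, 0.69, 0, 0, 0, 0.045, 1], [0.5, 0.69, 0, 0, 0, 0.045, 1], [0.5, 0.69, 0, 0, 0, 0.045, 1], [0.5, 0.69, 0, 0, 0, 0.045, 1], [0.5, 0.69, 0, 0, 0, 0, 1], [0.5, 0.69, 0, 0, 0, 0, 1], [0.5, 0.69, 0, 0, 0, 0, 1]]
  ]
}}

```text
time_s: 1.3
position: [0.5183, -0.1701, 0.2223]
tcp_rot: [[-0.057, 0.998, -0.001], [0.998, 0.057, 0.0], [0.0, -0.001, -1.0]]
force: [0.4, -0.2, 0.9]
opening: 1.001
```

>>> {"api": "play_rows", "payload": {
  "plan": [
    [[0.39, 0.54, 0, 0, 0, 0, 1], [0.39, 0.54, 0, 0, 0, 0, 1], [0.39, 0.54, 0, 0, 0, 0, 1], [0.39, 0.54, 0, 0, 0, 0, 1], [0.39, 0.54, 0, 0, 0, 0, 1], [0, 0, 0, 0, 0, 0, 1], [0, 0, 0, 0, 0, 0, 1]]
  ]
}}

```text
time_s: 2.0
position: [0.6148, -0.0363, 0.2219]
tcp_rot: [[-0.059, 0.998, -0.002], [0.998, 0.059, -0.0], [-0.0, -0.002, -1.0]]
force: [-1.7, -0.4, -0.0]
opening: 0.998
```

```bash
python3 - <<'E'
from h import *
s=read_state();print(s["position"],s["time_s"])
cv2.imwrite("pics/w1.png",capture("wrist")[:,:,::-1])
E
```

```text
[ 0.61480581 -0.03626167  0.2218663 ] 2.0
```

View pics/w1.png

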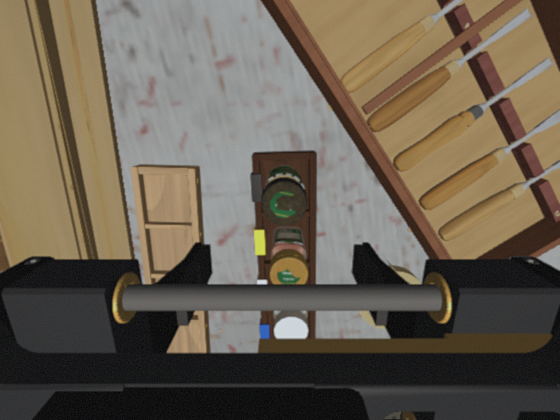

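The wrist view shows the black cap at (284,203), yellow at (290,268) and white at (290,325). I'll check these against the tool pose.

```bash
cat >> h.py <<'E'
def wcast(s,uv,z):
    p=camera_params("wrist");M=p["mount"];R=np.array(s["tcp_rot"]);o=np.array(s["position"])+R@M[:3,3]
    d=R@M[:3,:3]@np.linalg.inv(p["intrinsics"])@np.array([uv[0],uv[1],1.]);return o+d*(z-o[2])/d[2]
E
python3 - <<'E'
from h import *
s=read_state()
for n,uv,z in [("black",(284,203),.117),("yellow",(289,269),.108),("white",(291,328),.112),("clipY",(260,242),.029),("clipK",(256,188),.029),("newTL",(133,165),.026),("newTR",(199,167),.026),("oldTL",(253,152),.026),("oldTR",(316,151),.026)]: print(n,wcast(s,uv,z).round(4))
E
```

```text
black [ 0.6153 -0.0311  0.117 ]
yellow [ 0.6252 -0.1059  0.108 ]
white [ 0.632  -0.1773  0.112 ]
clipY [ 0.5887 -0.1115  0.029 ]
clipK [ 0.5811 -0.0387  0.029 ]
newTL [ 0.4287 -0.0193  0.026 ]
newTR [ 0.5099 -0.0171  0.026 ]
oldTL [0.5758 0.0051 0.026 ]
oldTR [0.652  0.0107 0.026 ]
```

>>> {"api": "play_rows", "payload": {
  "plan": [
    [[0, 0.07, -0.5, 0, 0, 0, 1], [0, 0, -0.5, 0, 0, 0, 1], [0, 0, -0.5, 0, 0, 0, 1], [0, 0, -0.5, 0, 0, 0, 1], [0, 0, -0.5, 0, 0, 0, 1], [0, 0, -0.5, 0, 0, 0, 1], [0, 0, 0, 0, 0, 0, 1], [0, 0, 0, 0, 0, 0, -1], [0, 0, 0, 0, 0, 0, -1], [0, 0, 0, 0, 0, 0, -1], [0, 0, 0, 0, 0, 0, -1], [0, 0, 0, 0, 0, 0, -1]]
  ]
}}

```text
time_s: 3.25
position: [0.6157, -0.0334, 0.0734]
tcp_rot: [[-0.057, 0.998, 0.001], [0.998, 0.057, -0.0], [-0.0, 0.001, -1.0]]
force: [-0.0, -0.0, -0.1]
opening: 0.632
```

>>> {"api": "play_rows", "payload": {
  "plan": [
    [[0, 0, 0, 0, 0, 0, -1], [0, 0, 0, 0, 0, 0, -1], [0, 0, 0, 0, 0, 0, -1], [0, 0, 0, 0, 0, 0, -1]]
  ]
}}

```text
time_s: 3.65
position: [0.6155, -0.0333, 0.0729]
tcp_rot: [[-0.057, 0.998, 0.0], [0.998, 0.057, -0.0], [-0.0, 0.0, -1.0]]
force: [1.0, 0.0, 3.5]
opening: 0.507
```

>>> {"api": "play_rows", "payload": {
  "plan": [
    [[0, 0, 0.3, 0, 0, 0, -1], [0, 0, 0.5, 0, 0, 0, -1], [0, 0, 0.5, 0, 0, 0, -1], [0, 0, 0.5, 0, 0, 0, -1], [0, 0, 0.5, 0, 0, 0, -1], [0, 0, 0.4, 0, 0, 0, -1], [-0.15, -0.3, 0, 0, 0, 0, -1], [-0.3, -0.5, 0, 0, 0, 0, -1], [-0.3, -0.5, 0, 0, 0, 0, -1], [-0.3, -0.5, 0, 0, 0, 0, -1], [-0.3, -0.5, 0, 0, 0, 0, -1], [-0.3, -0.5, 0, 0, 0, 0, -1]]
  ]
}}

```text
time_s: 4.85
position: [0.5303, -0.1746, 0.2064]
tcp_rot: [[-0.057, 0.998, -0.003], [0.998, 0.057, 0.001], [0.001, -0.003, -1.0]]
force: [1.0, -0.4, -1.5]
opening: 0.507
```

>>> {"api": "play_rows", "payload": {
  "plan": [
    [[-0.3, -0.5, 0, 0, 0, 0, -1], [-0.3, -0.5, 0, 0, 0, 0, -1], [-0.3, -0.5, 0, 0, 0, 0, -1], [-0.29, -0.7, 0, 0, 0, 0, -1], [0, 0, 0, 0, 0, 0, -1], [0, 0, 0, 0, 0, 0, -1], [0, 0, 0, 0, 0, 0, -1]]
  ]
}}

```text
time_s: 5.55
position: [0.4724, -0.2826, 0.2068]
tcp_rot: [[-0.057, 0.998, -0.002], [0.998, 0.057, 0.002], [0.002, -0.001, -1.0]]
force: [-0.4, 0.2, -0.9]
opening: 0.505
```

```bash
python3 - <<'E'
from h import *
s=read_state();print(s["position"],s["time_s"],s["force"],s["opening"])
a=capture("wrist")[:,:,::-1];b=capture("top")[:,:,::-1]
cv2.imwrite("pics/wt2.png",cv2.resize(np.hstack([a,b]),None,fx=.71,fy=.71,interpolation=cv2.INTER_AREA))
E
```

```text
[ 0.47235519 -0.28259844  0.20683216] 5.55 [-0.35321177  0.21659038 -0.90425771] 0.5046403599597231
```

View pics/wt2.png

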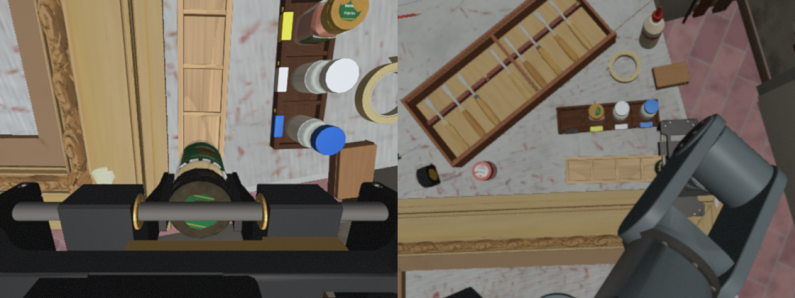

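The black jar is held securely and sits above the rightmost light compartment. Lowering it.

>>> {"api": "play_rows", "payload": {
  "plan": [
    [[0.02, 0, -0.5, 0, 0, 0, -1], [0, 0, -0.5, 0, 0, 0, -1], [0, 0, -0.5, 0, 0, 0, -1], [0, 0, -0.5, 0, 0, 0, -1], [0, 0, -0.3, 0, 0, 0, -1], [0, 0, -0.2, 0, 0, 0, -1], [0, 0, -0.1, 0, 0, 0, -1], [0, 0, -0.05, 0, 0, 0, -1], [0, 0, 0, 0, 0, 0, -1], [0, 0, 0, 0, 0, 0, -1]]
  ]
}}

```text
time_s: 6.65
position: [0.4747, -0.2836, 0.0758]
tcp_rot: [[-0.058, 0.998, 0.001], [0.998, 0.058, -0.001], [-0.001, 0.001, -1.0]]
force: [0.5, -0.4, -1.3]
opening: 0.505
```

>>> {"api": "play_rows", "payload": {
  "plan": [
    [[0, 0, -0.03, 0, 0, 0, -1], [0, 0, -0.03, 0, 0, 0, -1], [0, 0, 0, 0, 0, 0, -1], [0, 0, 0, 0, 0, 0, -1]]
  ]
}}

```text
time_s: 7.05
position: [0.4746, -0.2837, 0.0728]
tcp_rot: [[-0.057, 0.998, 0.001], [0.998, 0.057, -0.001], [-0.001, 0.001, -1.0]]
force: [-1.7, 0.4, 4.5]
opening: 0.503
```

>>> {"api": "play_rows", "payload": {
  "plan": [
    [[0, 0, 0, 0, 0, 0, 1], [0, 0, 0, 0, 0, 0, 1], [0, 0, 0, 0, 0, 0, 1], [0, 0, 0, 0, 0, 0, 1], [0, 0, 0, 0, 0, 0, 1], [0, 0, 0, 0, 0, 0, 1], [0, 0, 0, 0, 0, 0, 1], [0, 0, 0, 0, 0, 0, 1], [0, 0, 0.3, 0, 0, 0, 1], [0, 0, 0.6, 0, 0, 0, 1], [0, 0, 0.8, 0, 0, 0, 1], [0, 0, 0.8, 0, 0, 0, 1]]
  ]
}}

```text
time_s: 8.25
position: [0.4737, -0.2829, 0.1979]
tcp_rot: [[-0.057, 0.998, -0.001], [0.998, 0.057, 0.001], [0.001, -0.001, -1.0]]
force: [1.1, -0.3, -0.5]
opening: 0.999
```

>>> {"api": "play_rows", "payload": {
  "plan": [
    [[0.5, 0.58, 0, 0, 0, 0, 1], [0.5, 0.59, 0, 0, 0, 0, 1], [0.5, 0.59, 0, 0, 0, 0, 1], [0.5, 0.59, 0, 0, 0, 0, 1], [0.5, 0.59, 0, 0, 0, 0, 1], [0.5, 0.58, 0, 0, 0, 0, 1], [0, 0, 0, 0, 0, 0, 1], [0, 0, 0, 0, 0, 0, 1], [0, 0, 0, 0, 0, 0, 1]]
  ]
}}

```text
time_s: 9.15
position: [0.6234, -0.1079, 0.1968]
tcp_rot: [[-0.057, 0.998, -0.001], [0.998, 0.057, -0.0], [-0.0, -0.001, -1.0]]
force: [0.5, -0.5, -0.2]
opening: 0.999
```

```bash
python3 - <<'E'
from h import *
s=read_state();print(s["position"],s["time_s"],s["force"],s["opening"])
a=capture("wrist")[:,:,::-1];b=capture("top")[:,:,::-1]
cv2.imwrite("pics/wt3.png",cv2.resize(np.hstack([a,b]),None,fx=.71,fy=.71,interpolation=cv2.INTER_AREA))
E
```

```text
[ 0.62336354 -0.10790388  0.19680141] 9.15 [ 0.54443402 -0.52349809 -0.16170364] 0.9986434181587481
```

View pics/wt3.png

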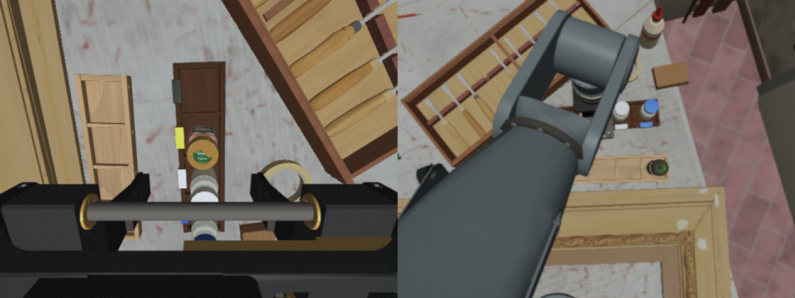

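Black stands in the rightmost compartment (top-view jar at about (656,168) in the shrunken picture), and the tool is over yellow.

>>> {"api": "play_rows", "payload": {
  "plan": [
    [[0.05, 0, -0.5, 0, 0, 0, 1], [0, 0, -0.5, 0, 0, 0, 1], [0, 0, -0.5, 0, 0, 0, 1], [0, 0, -0.5, 0, 0, 0, 1], [0, 0, -0.5, 0, 0, 0, 1], [0, 0, -0.08, 0, 0, 0, 1], [0, 0, 0, 0, 0, 0, -1], [0, 0, 0, 0, 0, 0, -1], [0, 0, 0, 0, 0, 0, -1], [0, 0, 0, 0, 0, 0, -1], [0, 0, 0, 0, 0, 0, -1], [0, 0, 0, 0, 0, 0, -1]]
  ]
}}

```text
time_s: 10.45
position: [0.627, -0.1073, 0.0685]
tcp_rot: [[-0.057, 0.998, 0.001], [0.998, 0.057, -0.0], [-0.0, 0.001, -1.0]]
force: [1.2, -0.2, 0.5]
opening: 0.543
```

>>> {"api": "play_rows", "payload": {
  "plan": [
    [[0, 0, 0, 0, 0, 0, -1], [0, 0, 0, 0, 0, 0, -1], [0, 0, 0, 0, 0, 0, -1], [0, 0, 0, 0, 0, 0, -1]]
  ]
}}

```text
time_s: 10.85
position: [0.6268, -0.1073, 0.0683]
tcp_rot: [[-0.057, 0.998, 0.0], [0.998, 0.057, -0.0], [-0.0, 0.0, -1.0]]
force: [-0.1, 0.4, 2.8]
opening: 0.47
```

>>> {"api": "play_rows", "payload": {
  "plan": [
    [[0, 0, 0.3, 0, 0, 0, -1], [0, 0, 0.5, 0, 0, 0, -1], [0, 0, 0.5, 0, 0, 0, -1], [0, 0, 0.5, 0, 0, 0, -1], [0, 0, 0.5, 0, 0, 0, -1], [0, 0, 0.3, 0, 0, 0, -1], [-0.2, -0.14, 0, 0, 0, 0, -1], [-0.4, -0.26, 0, 0, 0, 0, -1], [-0.4, -0.26, 0, 0, 0, 0, -1], [-0.4, -0.26, 0, 0, 0, 0, -1], [-0.4, -0.26, 0, 0, 0, 0, -1], [-0.4, -0.26, 0, 0, 0, 0, -1]]
  ]
}}

```text
time_s: 12.05
position: [0.5142, -0.1795, 0.1971]
tcp_rot: [[-0.057, 0.998, -0.003], [0.998, 0.057, 0.001], [0.001, -0.003, -1.0]]
force: [0.4, 0.7, -0.6]
opening: 0.47
```

>>> {"api": "play_rows", "payload": {
  "plan": [
    [[-0.4, -0.26, 0, 0, 0, 0, -1], [-0.3, -0.2, 0, 0, 0, 0, -1], [-0.22, -0.14, 0, 0, 0, 0, -1], [0, 0, 0, 0, 0, 0, -1], [0, 0, 0, 0, 0, 0, -1]]
  ]
}}

```text
time_s: 12.55
position: [0.4707, -0.2093, 0.1979]
tcp_rot: [[-0.056, 0.998, 0.0], [0.998, 0.056, 0.0], [0.0, 0.0, -1.0]]
force: [0.4, 0.5, -0.4]
opening: 0.467
```

>>> {"api": "play_rows", "payload": {
  "plan": [
    [[0, 0, -0.5, 0, 0, 0, -1], [0, 0, -0.5, 0, 0, 0, -1], [0, 0, -0.5, 0, 0, 0, -1], [0, 0, -0.5, 0, 0, 0, -1], [0, 0, -0.3, 0, 0, 0, -1], [0, 0, -0.2, 0, 0, 0, -1], [0, 0, -0.06, 0, 0, 0, -1], [0, 0, -0.04, 0, 0, 0, -1], [0, 0, 0, 0, 0, 0, -1], [0, 0, 0, 0, 0, 0, -1]]
  ]
}}

```text
time_s: 13.55
position: [0.4713, -0.2096, 0.0688]
tcp_rot: [[-0.057, 0.998, 0.001], [0.998, 0.057, -0.001], [-0.001, 0.001, -1.0]]
force: [0.8, 0.9, -1.6]
opening: 0.469
```

>>> {"api": "play_rows", "payload": {
  "plan": [
    [[0, 0, -0.02, 0, 0, 0, -1], [0, 0, 0, 0, 0, 0, -1], [0, 0, 0, 0, 0, 0, 1], [0, 0, 0, 0, 0, 0, 1], [0, 0, 0, 0, 0, 0, 1], [0, 0, 0, 0, 0, 0, 1], [0, 0, 0, 0, 0, 0, 1], [0, 0, 0, 0, 0, 0, 1], [0, 0, 0, 0, 0, 0, 1], [0, 0, 0, 0, 0, 0, 1], [0, 0, 0.3, 0, 0, 0, 1], [0, 0, 0.6, 0, 0, 0, 1]]
  ]
}}

```text
time_s: 14.75
position: [0.4692, -0.2083, 0.1107]
tcp_rot: [[-0.057, 0.998, -0.005], [0.998, 0.057, 0.003], [0.004, -0.004, -1.0]]
force: [0.7, -1.0, -0.4]
opening: 0.998
```

>>> {"api": "play_rows", "payload": {
  "plan": [
    [[0, 0, 0.8, 0, 0, 0, 1], [0, 0, 0.8, 0, 0, 0, 1], [0.4, 0.08, 0, 0, 0, 0, 1], [0.6, 0.11, 0, 0, 0, 0, 1], [0.6, 0.11, 0, 0, 0, 0, 1], [0.6, 0.11, 0, 0, 0, 0, 1], [0.6, 0.11, 0, 0, 0, 0, 1], [0.4, 0.08, 0, 0, 0, 0, 1], [0, 0, 0, 0, 0, 0, 1], [0, 0, 0, 0, 0, 0, 1]]
  ]
}}

```text
time_s: 15.75
position: [0.63, -0.179, 0.1914]
tcp_rot: [[-0.058, 0.998, -0.002], [0.998, 0.058, 0.0], [0.001, -0.002, -1.0]]
force: [-0.3, -0.2, -0.9]
opening: 0.996
```

```bash
python3 - <<'E'
from h import *
s=read_state();print(s["position"],s["time_s"],s["force"],s["opening"])
a=capture("wrist")[:,:,::-1];b=capture("top")[:,:,::-1]
cv2.imwrite("pics/wt4.png",cv2.resize(np.hstack([a,b]),None,fx=.71,fy=.71,interpolation=cv2.INTER_AREA))
E
```

```text
[ 0.62995045 -0.17895343  0.19140247] 15.75 [-0.27823588 -0.22196878 -0.93144112] 0.9959334615768127
```

View pics/wt4.png

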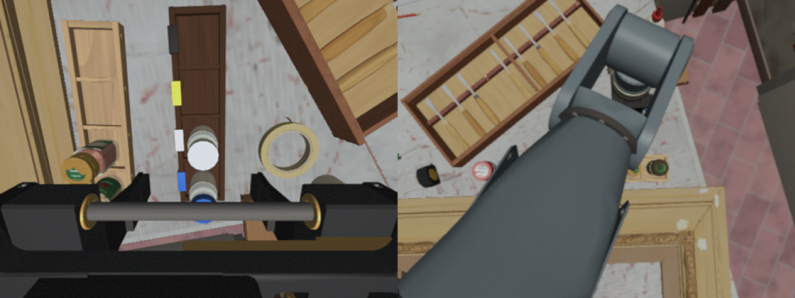

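Yellow now stands in the third compartment next to black, and the tool is centred on white (cap at (203,155) in the shrunken picture).

>>> {"api": "play_rows", "payload": {
  "plan": [
    [[0.04, -0.02, -0.5, 0, 0, 0, 1], [0, 0, -0.5, 0, 0, 0, 1], [0, 0, -0.5, 0, 0, 0, 1], [0, 0, -0.5, 0, 0, 0, 1], [0, 0, -0.44, 0, 0, 0, 1], [0, 0, 0, 0, 0, 0, 1], [0, 0, 0, 0, 0, 0, -1], [0, 0, 0, 0, 0, 0, -1], [0, 0, 0, 0, 0, 0, -1], [0, 0, 0, 0, 0, 0, -1], [0, 0, 0, 0, 0, 0, -1], [0, 0, 0, 0, 0, 0, -1]]
  ]
}}

```text
time_s: 17.05
position: [0.6329, -0.1803, 0.0704]
tcp_rot: [[-0.057, 0.998, 0.001], [0.998, 0.057, -0.0], [-0.0, 0.001, -1.0]]
force: [-0.7, 0.1, -0.5]
opening: 0.536
```

>>> {"api": "play_rows", "payload": {
  "plan": [
    [[0, 0, 0, 0, 0, 0, -1], [0, 0, 0, 0, 0, 0, -1], [0, 0, 0, 0, 0, 0, -1], [0, 0, 0, 0, 0, 0, -1]]
  ]
}}

```text
time_s: 17.45
position: [0.633, -0.1804, 0.0703]
tcp_rot: [[-0.057, 0.998, 0.0], [0.998, 0.057, -0.0], [-0.0, 0.0, -1.0]]
force: [-0.7, 0.7, 1.2]
opening: 0.482
```

>>> {"api": "play_rows", "payload": {
  "plan": [
    [[0, 0, 0.3, 0, 0, 0, -1], [0, 0, 0.5, 0, 0, 0, -1], [0, 0, 0.5, 0, 0, 0, -1], [0, 0, 0.5, 0, 0, 0, -1], [0, 0, 0.5, 0, 0, 0, -1], [0, 0, 0.3, 0, 0, 0, -1], [-0.2, 0.06, 0, 0, 0, 0, -1], [-0.4, 0.11, 0, 0, 0, 0, -1], [-0.4, 0.11, 0, 0, 0, 0, -1], [-0.4, 0.11, 0, 0, 0, 0, -1], [-0.4, 0.11, 0, 0, 0, 0, -1], [-0.4, 0.11, 0, 0, 0, 0, -1]]
  ]
}}

```text
time_s: 18.65
position: [0.5201, -0.1487, 0.1991]
tcp_rot: [[-0.057, 0.998, -0.003], [0.998, 0.057, 0.001], [0.002, -0.003, -1.0]]
force: [0.2, -1.3, -2.0]
opening: 0.475
```

>>> {"api": "play_rows", "payload": {
  "plan": [
    [[-0.4, 0.11, 0, 0, 0, 0, -1], [-0.4, 0.11, 0, 0, 0, 0, -1], [-0.3, 0.07, 0, 0, 0, 0, -1], [0, 0, 0, 0, 0, 0, -1], [0, 0, 0, 0, 0, 0, -1]]
  ]
}}

```text
time_s: 19.15
position: [0.4675, -0.1352, 0.1999]
tcp_rot: [[-0.057, 0.998, -0.0], [0.998, 0.057, 0.0], [0.0, -0.0, -1.0]]
force: [-0.1, 0.3, 0.6]
opening: 0.483
```

>>> {"api": "play_rows", "payload": {
  "plan": [
    [[0, 0, -0.5, 0, 0, 0, -1], [0, 0, -0.5, 0, 0, 0, -1], [0, 0, -0.5, 0, 0, 0, -1], [0, 0, -0.5, 0, 0, 0, -1], [0, 0, -0.3, 0, 0, 0, -1], [0, 0, -0.2, 0, 0, 0, -1], [0, 0, -0.06, 0, 0, 0, -1], [0, 0, -0.04, 0, 0, 0, -1], [0, 0, 0, 0, 0, 0, -1], [0, 0, 0, 0, 0, 0, -1]]
  ]
}}

```text
time_s: 20.15
position: [0.4683, -0.1356, 0.0707]
tcp_rot: [[-0.057, 0.998, 0.002], [0.998, 0.057, -0.001], [-0.001, 0.001, -1.0]]
force: [-0.1, -0.5, -1.1]
opening: 0.475
```

>>> {"api": "play_rows", "payload": {
  "plan": [
    [[0, 0, -0.02, 0, 0, 0, -1], [0, 0, 0, 0, 0, 0, -1], [0, 0, 0, 0, 0, 0, 1], [0, 0, 0, 0, 0, 0, 1], [0, 0, 0, 0, 0, 0, 1], [0, 0, 0, 0, 0, 0, 1], [0, 0, 0, 0, 0, 0, 1], [0, 0, 0, 0, 0, 0, 1], [0, 0, 0, 0, 0, 0, 1], [0, 0, 0, 0, 0, 0, 1], [0, 0, 0.3, 0, 0, 0, 1], [0, 0, 0.6, 0, 0, 0, 1]]
  ]
}}

```text
time_s: 21.35
position: [0.4662, -0.1346, 0.1128]
tcp_rot: [[-0.057, 0.998, -0.005], [0.998, 0.057, 0.003], [0.003, -0.005, -1.0]]
force: [1.2, -0.2, 0.0]
opening: 1.001
```

>>> {"api": "play_rows", "payload": {
  "plan": [
    [[0, 0, 0.8, 0, 0, 0, 1], [0, 0, 0.8, 0, 0, 0, 1], [0.4, -0.28, 0, 0, 0, 0, 1], [0.6, -0.44, 0, 0, 0, 0, 1], [0.6, -0.44, 0, 0, 0, 0, 1], [0.6, -0.44, 0, 0, 0, 0, 1], [0.6, -0.44, 0, 0, 0, 0, 1], [0.58, -0.4, 0, 0, 0, 0, 1], [0, 0, 0, 0, 0, 0, 1], [0, 0, 0, 0, 0, 0, 1]]
  ]
}}

```text
time_s: 22.35
position: [0.6362, -0.2572, 0.193]
tcp_rot: [[-0.057, 0.998, -0.002], [0.998, 0.057, 0.001], [0.001, -0.002, -1.0]]
force: [0.9, 0.1, 0.3]
opening: 1.004
```

```bash
python3 - <<'E'
from h import *
s=read_state();print(s["position"],s["time_s"],s["force"],s["opening"])
w=capture("wrist")[:,:,::-1];h=cv2.cvtColor(w,cv2.COLOR_BGR2HSV)
for a,c,b in blobs(h,(100,120,60),(130,255,255),(200,150,400,300),40)[0]: print(a,c,b,wcast(s,c,.112))
cv2.imwrite("pics/w5.png",w)
E
```

```text
[ 0.63624532 -0.25721033  0.19303534] 22.35 [0.94773354 0.08691427 0.29725388] 1.0044730143561014
365 [252.36712329 192.78082192] [246 178  14  31] [ 0.60889192 -0.23686434  0.112     ]
1468 [284.65258856 217.82356948] [263 196  44  44] [ 0.63795135 -0.25792945  0.112     ]
```

View pics/w5.png

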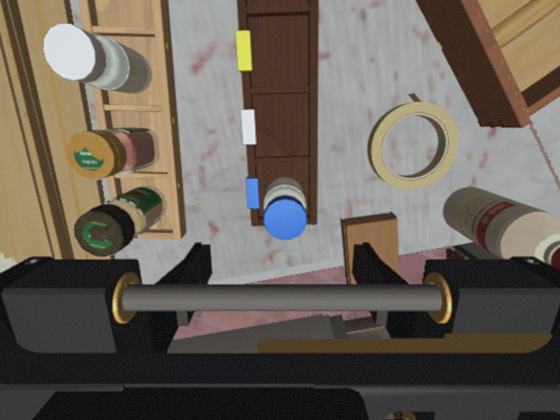

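White, yellow and black stand upright in the light rack. The blue cap is at (285,218), or (0.638,-0.258), under the tool.

>>> {"api": "play_rows", "payload": {
  "plan": [
    [[0.03, -0.01, -0.5, 0, 0, 0, 1], [0, 0, -0.5, 0, 0, 0, 1], [0, 0, -0.5, 0, 0, 0, 1], [0, 0, -0.5, 0, 0, 0, 1], [0, 0, -0.46, 0, 0, 0, 1], [0, 0, 0, 0, 0, 0, 1], [0, 0, 0, 0, 0, 0, -1], [0, 0, 0, 0, 0, 0, -1], [0, 0, 0, 0, 0, 0, -1], [0, 0, 0, 0, 0, 0, -1], [0, 0, 0, 0, 0, 0, -1], [0, 0, 0, 0, 0, 0, -1]]
  ]
}}

```text
time_s: 23.6
position: [0.6384, -0.2579, 0.0714]
tcp_rot: [[-0.057, 0.998, 0.0], [0.998, 0.057, -0.0], [-0.0, 0.0, -1.0]]
force: [0.5, 0.1, -0.3]
opening: 0.536
```

>>> {"api": "play_rows", "payload": {
  "plan": [
    [[0, 0, 0, 0, 0, 0, -1], [0, 0, 0, 0, 0, 0, -1], [0, 0, 0, 0, 0, 0, -1], [0, 0, 0, 0, 0, 0, -1]]
  ]
}}

```text
time_s: 24.0
position: [0.6384, -0.2579, 0.0713]
tcp_rot: [[-0.057, 0.998, 0.0], [0.998, 0.057, -0.0], [-0.0, 0.0, -1.0]]
force: [0.9, -0.2, 2.1]
opening: 0.474
```

>>> {"api": "play_rows", "payload": {
  "plan": [
    [[0, 0, 0.3, 0, 0, 0, -1], [0, 0, 0.5, 0, 0, 0, -1], [0, 0, 0.5, 0, 0, 0, -1], [0, 0, 0.5, 0, 0, 0, -1], [0, 0, 0.5, 0, 0, 0, -1], [0, 0, 0.3, 0, 0, 0, -1], [-0.2, 0.22, 0, 0, 0, 0, -1], [-0.4, 0.45, 0, 0, 0, 0, -1], [-0.4, 0.45, 0, 0, 0, 0, -1], [-0.4, 0.45, 0, 0, 0, 0, -1], [-0.4, 0.45, 0, 0, 0, 0, -1], [-0.4, 0.45, 0, 0, 0, 0, -1]]
  ]
}}

```text
time_s: 25.2
position: [0.527, -0.1333, 0.2011]
tcp_rot: [[-0.057, 0.998, -0.001], [0.998, 0.057, 0.0], [0.0, -0.001, -1.0]]
force: [0.8, 1.0, -0.3]
opening: 0.481
```

>>> {"api": "play_rows", "payload": {
  "plan": [
    [[-0.4, 0.45, 0, 0, 0, 0, -1], [-0.4, 0.45, 0, 0, 0, 0, -1], [-0.3, 0.35, 0, 0, 0, 0, -1], [-0.16, 0.21, 0, 0, 0, 0, -1], [0, 0, 0, 0, 0, 0, -1], [0, 0, 0, 0, 0, 0, -1]]
  ]
}}

```text
time_s: 25.8
position: [0.4664, -0.062, 0.2014]
tcp_rot: [[-0.058, 0.998, 0.002], [0.998, 0.058, -0.001], [-0.001, 0.002, -1.0]]
force: [1.1, -0.7, -1.1]
opening: 0.479
```

>>> {"api": "play_rows", "payload": {
  "plan": [
    [[-0.02, 0.01, -0.5, 0, 0, 0, -1], [0, 0, -0.5, 0, 0, 0, -1], [0, 0, -0.5, 0, 0, 0, -1], [0, 0, -0.5, 0, 0, 0, -1], [0, 0, -0.3, 0, 0, 0, -1], [0, 0, -0.2, 0, 0, 0, -1], [0, 0, -0.06, 0, 0, 0, -1], [0, 0, -0.04, 0, 0, 0, -1], [0, 0, 0, 0, 0, 0, -1], [0, 0, 0, 0, 0, 0, -1]]
  ]
}}

```text
time_s: 26.8
position: [0.4649, -0.0611, 0.0717]
tcp_rot: [[-0.057, 0.998, 0.002], [0.998, 0.057, -0.001], [-0.001, 0.002, -1.0]]
force: [-0.0, -0.5, -1.0]
opening: 0.475
```

Now release, rise and back away so the camera can see. I'll move at a raised height toward the start area.

>>> {"api": "play_rows", "payload": {
  "plan": [
    [[0, 0, -0.02, 0, 0, 0, -1], [0, 0, 0, 0, 0, 0, -1], [0, 0, 0, 0, 0, 0, 1], [0, 0, 0, 0, 0, 0, 1], [0, 0, 0, 0, 0, 0, 1], [0, 0, 0, 0, 0, 0, 1], [0, 0, 0, 0, 0, 0, 1], [0, 0, 0, 0, 0, 0, 1], [0, 0, 0, 0, 0, 0, 1], [0, 0, 0, 0, 0, 0, 1], [0, 0, 0.3, 0, 0, 0, 1], [0, 0, 0.6, 0, 0, 0, 1]]
  ]
}}

```text
time_s: 28.0
position: [0.4626, -0.0603, 0.1139]
tcp_rot: [[-0.057, 0.998, -0.005], [0.998, 0.057, 0.002], [0.002, -0.005, -1.0]]
force: [-0.6, -0.5, 0.7]
opening: 0.998
```

>>> {"api": "play_rows", "payload": {
  "plan": [
    [[0, 0, 0.8, 0, 0, 0, 1], [0, 0, 0.8, 0, 0, 0, 1], [0, 0.5, 0.2, 0, 0, 0, 1], [0, 0.7, 0, 0, 0, 0, 1], [0, 0.7, 0, 0, 0, 0, 1], [0, 0.7, 0, 0, 0, 0, 1], [0, 0.7, 0, 0, 0, 0, 1], [0, 0.7, 0, 0, 0, 0, 1], [0, 0.7, 0, 0, 0, 0, 1], [0, 0.7, 0, 0, 0, 0, 1], [0, 0.5, 0, 0, 0, 0, 1], [0, 0, 0, 0, 0, 0, 1]]
  ]
}}

```text
time_s: 29.2
position: [0.4639, 0.2368, 0.205]
tcp_rot: [[-0.061, 0.998, 0.001], [0.998, 0.061, 0.001], [0.001, 0.001, -1.0]]
force: [-0.2, 0.2, -0.4]
opening: 1.0
```

```bash
python3 - <<'E'
from h import *
s=read_state();print(s["position"],s["time_s"],s["force"],s["opening"])
t=capture("top")[:,:,::-1];c=capture("scene")[:,:,::-1]
h=cv2.cvtColor(t,cv2.COLOR_BGR2HSV)
for nm,lo,hi,z in [("blue",(100,120,60),(130,255,255),.112),("white",(0,0,135),(180,50,255),.112),("disc",(40,50,15),(90,255,255),.112)]:
    for a,q,b in blobs(h,lo,hi,(230,195,390,262),20)[0]: print(nm,a,q,b,cast("top",q,z).round(4))
cv2.imwrite("pics/end.png",np.hstack([cv2.resize(t[120:280,200:400],(400,320)),cv2.resize(c[140:300,180:380],(400,320))]))
E
```

```text
[0.46393284 0.23682893 0.20499161] 29.2 [-0.19693514  0.2052957  -0.38067176] 1.0004504537617251
blue 285 [253.45263158 239.68421053] [244 231  20  19] [ 0.4656 -0.0633  0.112 ]
white 322 [242.30124224 205.67080745] [230 195  23  26] [ 0.5299 -0.0415  0.112 ]
white 208 [271.57211538 214.125     ] [257 202  35  18] [ 0.5141 -0.0971  0.112 ]
white 389 [291.82262211 238.25706941] [281 228  22  22] [ 0.4688 -0.1356  0.112 ]
white 52 [258.44230769 260.13461538] [246 259  24   3] [ 0.4273 -0.073   0.112 ]
disc 120 [370.55  237.175] [363 229  15  15] [ 0.4717 -0.2834  0.112 ]
disc 59 [334.88135593 238.23728814] [331 233   8  11] [ 0.4693 -0.2166  0.112 ]
```

View pics/end.png

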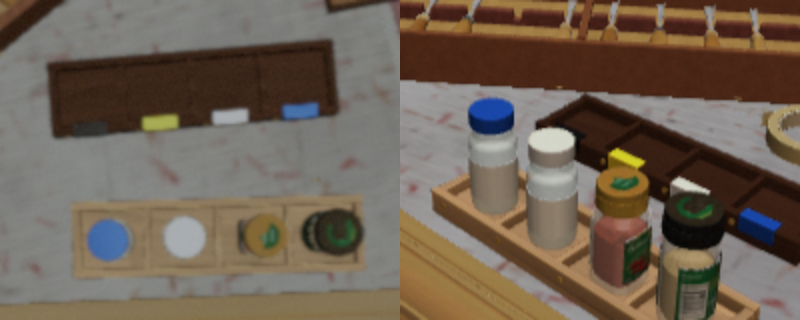

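All four jars stand upright in the order blue, white, yellow, black, left to right. The clips are still in place and the arm is clear.

```bash
python3 -c "from rig import *; print(hand_in())"
```

```text
the job is handed in; nothing more can be done
None
```

I moved all four jars into the light rack in reverse order and handed the job in at about 29 s on the robot's clock. As seen from the robot, they now stand blue, white, yellow, black from left to right.

- **Final pictures:** the top and scene views show each jar upright in its own compartment. The four clips are still on the dark rack, and the open gripper is clear of everything.
- **Measured positions:** the blue, white and black caps are within about 3 mm of their compartment centres. I did not measure the yellow cap's centre. Its off-centre green disc reads about 8 mm to the right of the compartment centre, and the jar looks properly seated.
- **Forces:** no reading I took between moves passed about 5 N.

No checks failed. The wrist and top cameras differed by up to about 5 mm, which the compartment clearances allow for.

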